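# Mount a trunk blank, then crack the stuck paint tub and hold it ajar

### The job

I am about to paint a model tree trunk: take the tall wooden tube out of the sorting tray, slip it over the pin of the painting stand so that it stands fully down on the base, and let go of it. Then pull the stuck lid of the paint tub free by its handle, without letting it fly open when the seal gives, and finish while still holding the handle with the lid steady at a gap of two to three centimetres at its front edge, so I can get my brush in. Leave the other pieces in the tray, the orange jar and the brush where they are.

Things in the scene. Friction and masses are not known exactly. Their poses are not given: they have to be found in the camera images.
- tube: The tall plain wooden tube (trunk blank), loose, standing upright in one of the three tray compartments: 34 mm outside, 20 mm bore right through, 60 mm tall, 35 g. Origin at the centre of its underside, z up along the bore.
- collar: Bystander: short wooden ring in another compartment, 34 mm outside, 20 mm bore, only 22 mm tall. Origin at the centre of its underside. To be left alone.
- block: Bystander: square wooden block in another compartment, 34 x 34 x 30 mm. Origin at the centre of its underside. To be left alone.
- tray: Fixed plywood sorting tray, 110 mm (its x) by 246 mm (its y), walls 22 mm high, 4 mm thick, floor 4 mm thick; three compartments along its y, each about 77 (y) by 102 mm (x), one part near the middle of each; which holds which varies. Origin at the centre of its underside. It stands left or right of the stand, the tub on the other side.
- stand_seat (a point): Painting stand, fixed: a dark steel disc 84 mm across and 12 mm high with an upright steel pin in its middle, 10 mm thick, reaching 45 mm above the disc's top. This point is the centre of the disc's top face, at the pin's foot: the tube's underside centre belongs here. Stands between the tray and the tub.
- tub: Round white plastic paint tub screwed to the table, 170 mm across, 80 mm high, closed by a flat grey hinged lid with a white middle, 6 mm thick. Origin at the centre of its underside; its x points from the front (handle side) to the hinge at the back, y along the hinge, z up. Turned by up to about 0.4 rad from facing the robot squarely.
- lid_hinge (a point): Point on the lid's hinge axis at the back of the tub, 90 mm behind the tub's centre (tub x) and 80 mm above the table. The axis runs along tub y.
- lid_handle (a point): The lid's steel grab handle: a round bar 10 mm thick and 70 mm long (along tub y) on two end posts, 60 mm clear between the posts, above the lid's front half. This point is the middle of the bar, on its centre line: 114 mm above the table with the lid shut, 28 mm above the lid's top, 140 mm in front of the hinge axis. Axes as the tub's when shut; it turns with the lid.
- lid_angle (a joint): Lid opening angle, rad: 0 shut and sealed, grows as the front edge rises; stop at 0.6. Front edge 177 mm from the hinge: 0.14 rad is a 25 mm gap. The tacky gasket resists most at the start: about 14 N at the handle plus about 2 N of lid weight (0.3 kg in all), falling to a few newtons beyond about 0.04 rad. Let go, the lid falls shut and sticks again.
- jar: Bystander: orange jar with a white cap, 54 mm across, 75 mm tall, standing loose beyond the stand. Origin at the centre of its underside. To be left alone.
- brush: Bystander: paint brush 170 mm long lying on the table between the robot and the stand. To be left alone.
Things that resemble listed ones, but are neither listed nor needed, are in the scene too. Of the things that look like the tub, take the one that is nearest to the robot's base at the start. Leave any red look-alike of the tube alone.

How it is judged:
By the outcome, as a careful person would: the job done as asked, in the order asked, and still so for the second after the job is handed in, while the arm keeps its last pose, push and grip.
It also fails if it takes over 53 s, if anything falls off the work surface, if the arm or the gripper's body presses on something with over 40 N, if the wrist force passes 120 N, or if a joint passes its speed limit or range.

### The arm

A 6-joint arm with a two-finger parallel gripper is mounted at the origin on the work surface. World frame = base frame: x ahead of the robot, y to its left, z up, the work surface at z = 0. Lengths are in m, angles in rad, forces in N, time in s.
With the tool pointing down it reaches from about 0.275 to 1 m from the base axis. Payload 8.4 kg.
Tool frame: the origin (TCP) lies on the centre line of the jaws, within the pads' length; the fingertips stand 25 mm ahead of it and the grasp point (between the pads) lies 6 mm ahead of it; z points along the fingers, y is the line along which they close (so a half turn about z gives the same grasp; the last joint's range is limited). The gripper opens to 85 mm and grips with 20 to 120 N. Pads are 22 mm wide; open, the fingers measure 114 mm over their backs; the gripper's body (76 mm by 85 mm) begins 54 mm behind the grasp point. The pads swing forward as they close: fully open they stand 13 mm farther back than shut.
Start: joints at [1.264, 0.353, 1.633, -0, 1.155, -0.002], TCP at [0.188, 0.596, 0.256] pointing down, gripper open.
Joint ranges: [-2.63, 2.63], [-0.92, 2.1], [0.06, 2.66], [-1.3, 4.44], [0, 2.69], [-3.02, 3.02]. Speed limits (rad/s): [2.22, 2.22, 2.79, 3.14, 3.14, 3.14].

### API

Orientations are given as a 3x3 rotation matrix whose columns are the frame's x, y, z axes.
In Python, from plant import ctrl gives the robot as it stands.
- The arm moves only by the tool play_rows, never from a script. Its argument "plan" is a list that holds one entry, the list of rows, each a list of 7 numbers: the finger opening in cm, from 0 to 8.54, then the shift along the world's x, y, z in cm, then the turn, a rotation vector about the world's x, y, z in degrees. In form: [[[grip, tx, ty, tz, ax, ay, az], ...]]. A call has exactly 10 rows; each row shifts and turns the commanded pose from where the row before left it; what a row does not reach is not made up. A row lasts 1/12 s, in which the tool goes at most 41.7 mm and 7.16 degrees, less where a joint would pass 70% of its speed; a pose out of reach is approached as far as the arm can. A call is refused whole if a number of a shift passes 4.17 or a number of a turn 7.16, either way. A call with a gripper value outside its range is refused whole. The fingers move at their own pace and stop on an object; "force" is the grip in N (left out, the last holds). Time passes only in rows, so rows that do not move let the fingers close, or fill a call up. It gives the time, the measured TCP pose, the force, the opening and the grip force at its end, in the units of the state.
- ctrl.get_state(): the state, without advancing time (a new reading comes with each control period).
- ctrl.snapshot(name): name is "scene" or "top" or "wrist"; returns a dict with "color" (480x640x3 uint8, blue, green, red), "mtx" (3x3 intrinsics, pixels), "pose" (4x4, takes a point from camera to world coordinates). Camera axes: x right, y up, looking along -z (the intrinsics and any distortion apply to the point x, -y, -z); pixel columns grow to the right and rows downward; lengths in m; the calibration is good to about 2 mm. A picture is of the moment at which its call begins. There is no depth.
- ctrl.close_job(): hands the job in; it is judged then, once.
Trained networks look in the newest picture that a camera, given by its name, has taken for a name from the list of things; names that differ only in an ending like _2 or _b are one class to them, and where a whole thing is asked for, a point or a joint stands for the part that bears it (a point fixed in the world has none). Each returns a list of dicts, best first, with "p" (0 to 1); they miss things now and then, are a little off and sometimes report something else, mostly with a low value. They report only what shows in the picture. A call takes as long as a camera call. They do not tell look-alikes from the thing itself.
- ctrl.regions_of(camera, thing): "mask" (480x640 bool, what is visible of it) and "bbox" ([centre column, centre row, width, height] in pixels, round what is visible of it).
The state is a dict: "time": time; "joints": joint angles; "dq": joint speeds; "joint_efforts": joint torques, N m; "tcp_pos": TCP position; "ee_rot": TCP orientation; "force": force on the tool from outside, world axes, zero at the start; "wrist_torque": the same for the moment, N m; "finger_gap": finger opening in m; "gripper_force": force on a finger pad.
Only numpy, scipy, OpenCV 4.12 (cv2) and the standard library are available. Lean on these libraries where they do the work, as an engineer would, in place of code of your own. Each camera call takes 0.05 s, during which the arm holds its last target. There are 200 camera calls.

## Working session

There is one attempt and no reset: what is moved stays moved. The work goes in short steps, Python scripts to look and compute and a tool call to move; the robot and the scene stay as the last step left them, time stands still between calls to the robot, and variables do not carry over. Pictures are saved under pics/ and viewed, at most 10 in all, crops included, and the job is handed in when it is done.

Besides the shell and the picture viewer there is one more tool, called after "Request:" as a command line: name --argument value ..., lists and objects as JSON in quotes. play_rows: Moves the arm, as the interface text tells. Its arguments: {"type":"object","properties":{"plan":{"type":"array"},"force":{"type":"number"}},"required":["plan"]}

```bash
mkdir -p pics; ls; cat > h.py <<'E'
import numpy as np, cv2
from plant import ctrl
def snap(c,n):
    s=ctrl.snapshot(c); cv2.imwrite(f'pics/{n}.png',s['color']); return s
def ray(s,u,v):
    K=s['mtx'];T=s['pose']; d=np.linalg.inv(K)@[u,v,1]; d=T[:3,:3]@[d[0],-d[1],-d[2]]
    return T[:3,3],d
def at(s,u,v,z):
    o,d=ray(s,u,v); return o+d*(z-o[2])/d[2]
def proj(s,p):
    T=s['pose']; c=T[:3,:3].T@(np.array(p)-T[:3,3]); q=s['mtx']@[c[0],-c[1],-c[2]]; return q[:2]/q[2]
E
python3 - <<'E'
from h import *
for c in('top','scene'):
    s=snap(c,c+'1'); print(c,s['pose'][:3,3].round(3),s['mtx'].round(0).tolist())
    for t in('tube','collar','block','tray','tub','lid_handle','jar','brush'):
        for r in ctrl.regions_of(c,t)[:4]:
            b=r['bbox'];print(t,round(r['p'],2),np.round(b).tolist(), at(s,b[0],b[1],0).round(3).tolist())
E
```

```text
pics
top [0.352 0.081 1.243] [[508.0, 0.0, 323.0], [0.0, 508.0, 239.0], [0.0, 0.0, 1.0]]
tube 0.73 [441.0, 189.0, 16.0, 24.0] [0.687, -0.21, 0.0]
tube 0.69 [440.0, 230.0, 19.0, 22.0] [0.582, -0.203, 0.0]
collar 0.53 [502.0, 243.0, 17.0, 16.0] [0.546, -0.354, 0.0]
block 0.7 [471.0, 232.0, 18.0, 17.0] [0.574, -0.28, 0.0]
tray 0.62 [472.0, 242.0, 100.0, 50.0] [0.551, -0.281, 0.0]
tub 0.81 [239.0, 230.0, 88.0, 76.0] [0.586, 0.296, 0.0]
tub 0.68 [130.0, 254.0, 98.0, 80.0] [0.53, 0.565, 0.0]
lid_handle 0.93 [120.0, 253.0, 79.0, 78.0] [0.533, 0.59, 0.0]
lid_handle 0.68 [232.0, 234.0, 76.0, 81.0] [0.576, 0.313, 0.0]
lid_handle 0.17 [470.0, 240.0, 103.0, 57.0] [0.555, -0.277, 0.0]
jar 0.65 [342.0, 185.0, 18.0, 25.0] [0.7, 0.039, 0.0]
brush 0.75 [468.0, 239.0, 102.0, 52.0] [0.558, -0.272, 0.0]
brush 0.69 [365.0, 292.0, 21.0, 69.0] [0.429, -0.013, 0.0]
brush 0.4 [436.0, 231.0, 21.0, 20.0] [0.579, -0.194, 0.0]
scene [ 1.208 -0.556  0.828] [[496.0, 0.0, 321.0], [0.0, 496.0, 231.0], [0.0, 0.0, 1.0]]
tube 0.84 [258.0, 347.0, 17.0, 31.0] [0.656, -0.187, 0.0]
tube 0.7 [229.0, 316.0, 15.0, 29.0] [0.546, -0.177, 0.0]
collar 0.49 [163.0, 352.0, 19.0, 20.0] [0.528, -0.332, 0.0]
block 0.65 [198.0, 342.0, 19.0, 23.0] [0.556, -0.265, 0.0]
tray 0.66 [194.0, 343.0, 131.0, 99.0] [0.554, -0.273, -0.0]
tub 0.69 [419.0, 164.0, 57.0, 62.0] [0.467, 0.639, 0.0]
tub 0.57 [379.0, 212.0, 66.0, 71.0] [0.538, 0.353, 0.0]
lid_handle 0.82 [420.0, 150.0, 56.0, 43.0] [0.418, 0.714, 0.0]
lid_handle 0.58 [378.0, 197.0, 71.0, 46.0] [0.491, 0.404, 0.0]
jar 0.71 [343.0, 285.0, 22.0, 37.0] [0.662, 0.069, 0.0]
brush 0.6 [255.0, 250.0, 55.0, 38.0] [0.415, 0.007, 0.0]
```

View pics/top1.png

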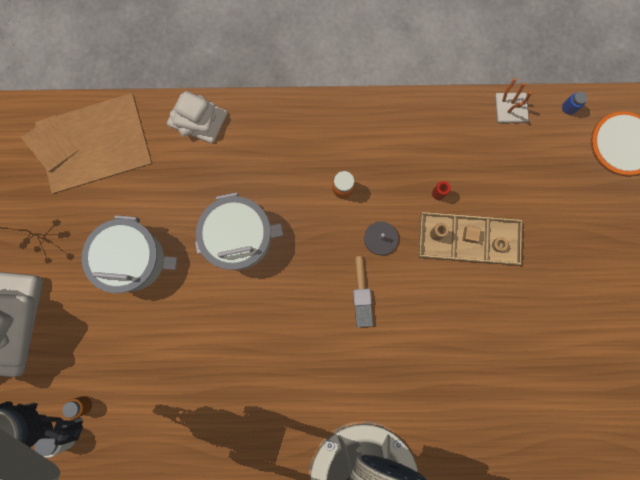

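View pics/scene1.png

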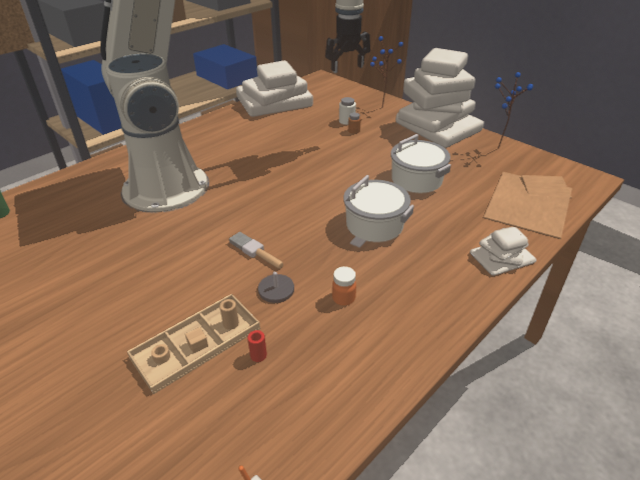

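The top picture shows the tube in the left tray compartment (441,230), the red look-alike at (442,190), the stand at (381,238) and the brush at (362,290). The near tub is at (234,232), its handle bar running from (219,255) to (253,250) and its hinge near (227,197).

```bash
python3 - <<'E'
from h import *
s=ctrl.snapshot('top')
for n,u,v,z in [('tubetop',441,226,.064),('tube foot',440,236,.004),('stand',381,238,.012),('pintop',384,235.5,.057),('hA',219,255,.114),('hB',253,250,.114),('tubtop',234,232,.086),('hinge',227,197,.08)]:
    print(n,at(s,u,v,z).round(3))
st=ctrl.get_state();print(st['ee_rot'].round(3) if hasattr(st['ee_rot'],'round') else st['ee_rot'],st['finger_gap'],st['force'],st['time'])
w=ctrl.snapshot('wrist'); R=np.array(st['ee_rot']); print('cam in tool',(R.T@(w['pose'][:3,3]-st['tcp_pos'])).round(3),(R.T@w['pose'][:3,:3]).round(3),w['mtx'].round(0).tolist())
E
```

```text
tubetop [ 0.579 -0.191  0.064]
tube foot [ 0.565 -0.202  0.004]
stand [ 0.561 -0.055  0.012]
pintop [ 0.559 -0.057  0.057]
hA [0.509 0.321 0.114]
hB [0.519 0.245 0.114]
tubtop [0.566 0.293 0.086]
hinge [0.651 0.313 0.08 ]
[[-0.954  0.3   -0.   ]
 [ 0.3    0.954 -0.   ]
 [ 0.    -0.    -1.   ]] 0.08548173296142826 [ 0.28896276 -0.44370059 -0.15396989] 0.95
cam in tool [ 0.075 -0.001 -0.118] [[-0.001  0.956  0.294]
 [ 1.     0.001  0.   ]
 [-0.     0.294 -0.956]] [[364.0, 0.0, 316.0], [0.0, 364.0, 237.0], [0.0, 0.0, 1.0]]
```

Request:
play_rows --plan '[[[6, 3, -2.6, 0, 0, 0, -6.2], [6, 3, -2.6, 0, 0, 0, -6.2], [6, 3, -2.6, 0, 0, 0, -6.2], [6, 3, -2.6, 0, 0, 0, -6.2], [6, 3, -2.6, 0, 0, 0, -6.2], [6, 3, -2.6, 0, 0, 0, -6.2], [6, 3, -2.6, 0, 0, 0, -6.2], [6, 3, -2.6, 0, 0, 0, -6.2], [6, 3, -2.6, 0, 0, 0, -6.2], [6, 3, -2.6, 0, 0, 0, -6.2]]]'

```text
time: 1.83
tcp_pos: [0.4888, 0.3347, 0.2565]
ee_rot: [[-0.178, 0.984, 0.0], [0.984, 0.178, 0.0], [0.0, 0.0, -1.0]]
force: [0.7, 0.9, -0.7]
finger_gap: 0.0602
gripper_force: 0.0
```

```bash
python3 - <<'E'
from h import *
st=ctrl.get_state();print(st['time'],st['tcp_pos'],st['ee_rot'],st['joints'])
s=snap('wrist','w1'); np.savez('w1.npz',mtx=s['mtx'],pose=s['pose'])
for r in ctrl.regions_of('wrist','lid_handle')[:3]+ctrl.regions_of('wrist','tub')[:2]: print(round(r['p'],2),np.round(r['bbox']))
E
```

```text
1.8333 [0.48884218 0.3346764  0.25647478] [[-1.77617594e-01  9.84099539e-01  2.96381365e-04]
 [ 9.84099566e-01  1.77617526e-01  2.40995920e-04]
 [ 1.84521449e-04  3.34473889e-04 -9.99999927e-01]] [5.97787091e-01 3.02396904e-01 1.70527221e+00 3.57597038e-05
 1.13354292e+00 4.19206962e-01]
0.75 [409.  21. 179.  41.]
0.66 [404. 269. 209. 190.]
0.89 [409.  45. 190.  87.]
```

View pics/w1.png

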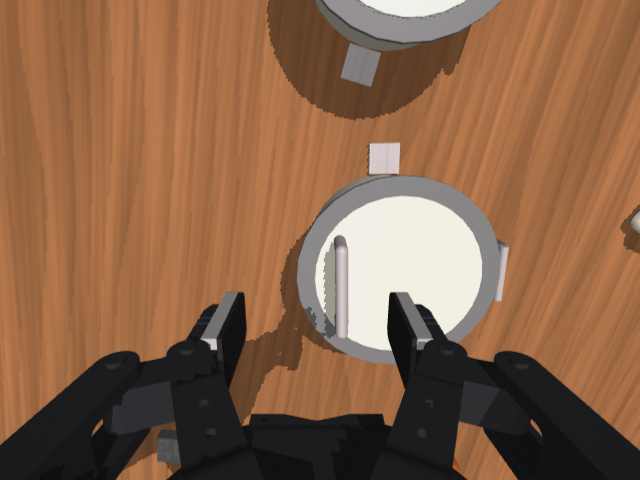

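The wrist picture shows the near tub with its bar from (341,242) to (342,333), the lid centred near (399,268) and the hinge at (502,272).

```bash
python3 - <<'E'
from h import *
s=dict(np.load('w1.npz'))
P={n:at(s,u,v,z) for n,u,v,z in [('A',340.5,239,.114),('B',342,335,.114),('lid',399,268,.086),('h1',504,243,.08),('h2',499,299,.08)]}
for n in P: print(n,P[n].round(4))
d=P['A']-P['B'];print(np.degrees(np.arctan2(d[1],d[0])),np.linalg.norm(d),(P['A']+P['B'])/2)
d=P['h1']-P['h2'];print(np.degrees(np.arctan2(d[1],d[0])))
d=(P['h1']+P['h2'])/2-(P['A']+P['B'])/2;print(np.degrees(np.arctan2(d[1],d[0])),np.linalg.norm(d[:2]))
E
```

```text
A [0.5074 0.3306 0.114 ]
B [0.5247 0.2502 0.114 ]
lid [0.565  0.3057 0.086 ]
h1 [0.6493 0.3416 0.08  ]
h2 [0.662  0.2904 0.08  ]
102.14151245745362 0.08219933696456577 [0.51601533 0.29041306 0.114     ]
103.97310180788764
10.384703613502708 0.141962919545086
```

Request:
play_rows --plan '[[[6, 0.5, -4.1, 0, 0, 0, 0], [6, 0.5, -4.1, 0, 0, 0, 0], [6, 0.5, -4.1, 0, 0, 0, 0], [6, 0.5, -4.1, 0, 0, 0, 0], [6, 0.5, -4.1, 0, 0, 0, 0], [6, 0.5, -4.1, 0, 0, 0, 0], [6, 0.5, -4.1, 0, 0, 0, 0], [6, 0.5, -4.1, 0, 0, 0, 0], [6, 0.5, -4.1, 0, 0, 0, 0], [6, 0.5, -4.1, 0, 0, 0, 0]]]'

```text
time: 2.82
tcp_pos: [0.5373, -0.0745, 0.2565]
ee_rot: [[-0.185, 0.983, 0.0], [0.983, 0.185, 0.0], [0.0, 0.0, -1.0]]
force: [-0.0, 0.2, 0.5]
finger_gap: 0.06
gripper_force: 0.0
```

```bash
python3 - <<'E'
from h import *
s=snap('wrist','w2'); np.savez('w2.npz',mtx=s['mtx'],pose=s['pose'])
for r in ctrl.regions_of('wrist','tube')[:4]: print(round(r['p'],2),np.round(r['bbox']))
E
```

```text
0.71 [346. 184.  84.  83.]
0.6 [328. 323.  36.  51.]
```

View pics/w2.png

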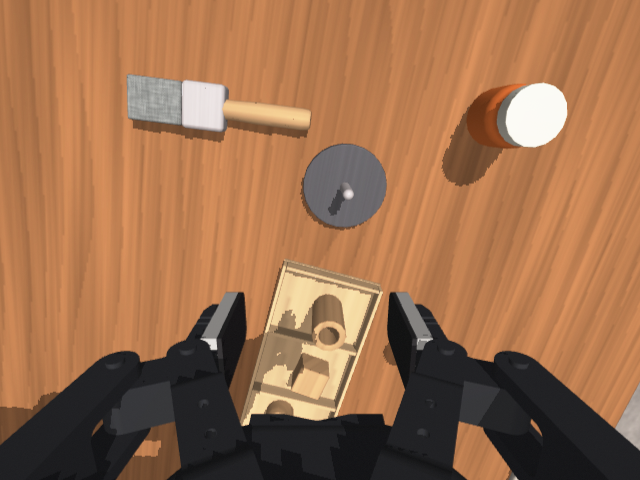

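The tube's top rim is centred at (329,333); the stand disc is at (345,186), with its pin tip at (348,194).

```bash
python3 - <<'E'
from h import *
s=dict(np.load('w2.npz'))
for n,u,v,z in [('tubetop',329,333,.064),('disc',344.7,185.8,.012),('pin',348.3,193.5,.055)]: print(n,at(s,u,v,z).round(4))
print(ctrl.get_state()['tcp_pos'])
E
```

```text
tubetop [ 0.5707 -0.1889  0.064 ]
disc [ 0.5616 -0.0532  0.012 ]
pin [ 0.5615 -0.0532  0.055 ]
[ 0.537974   -0.07766484  0.2564744 ]
```

Request:
play_rows --plan '[[[6, 0.8, -2.8, -1.5, 0, 0, 0], [6, 0.8, -2.8, -1.5, 0, 0, 0], [6, 0.8, -2.8, -1.5, 0, 0, 0], [6, 0.8, -2.8, -1.5, 0, 0, 0], [6, 0, 0, -3, 0, 0, 0], [6, 0, 0, -3, 0, 0, 0], [6, 0, 0, -3, 0, 0, 0], [6, 0, 0, -2, 0, 0, 0], [6, 0, 0, 0, 0, 0, 0], [6, 0, 0, 0, 0, 0, 0]]]'

```text
time: 3.75
tcp_pos: [0.5691, -0.1842, 0.0856]
ee_rot: [[-0.185, 0.983, -0.002], [0.983, 0.185, 0.001], [0.001, -0.002, -1.0]]
force: [0.6, -0.1, 0.2]
finger_gap: 0.0598
gripper_force: 0.0
```

Request:
play_rows --plan '[[[6, 0.2, -0.4, -1, 0, 0, 0], [6, 0, 0, -1.2, 0, 0, 0], [6, 0, 0, -1, 0, 0, 0], [6, 0, 0, 0, 0, 0, 0], [2, 0, 0, 0, 0, 0, 0], [2, 0, 0, 0, 0, 0, 0], [2, 0, 0, 0, 0, 0, 0], [2, 0, 0, 0, 0, 0, 0], [2, 0, 0, 0, 0, 0, 0], [2, 0, 0, 0, 0, 0, 0]]]' --force 30

```text
time: 4.58
tcp_pos: [0.5718, -0.1899, 0.0547]
ee_rot: [[-0.183, 0.983, 0.001], [0.983, 0.183, -0.0], [-0.0, 0.001, -1.0]]
force: [0.4, -1.1, 1.2]
finger_gap: 0.0337
gripper_force: 30.0
```

```bash
python3 - <<'E'
from h import *
s=snap('wrist','w3'); np.savez('w3.npz',mtx=s['mtx'],pose=s['pose']); print(ctrl.get_state()['tcp_pos'])
for r in ctrl.regions_of('wrist','tube')[:4]: print(round(r['p'],2),np.round(r['bbox']))
E
```

```text
[ 0.57178167 -0.18989065  0.05463555]
0.81 [314. 324.  98. 140.]
0.56 [549. 370. 148. 134.]
```

View pics/w3.png

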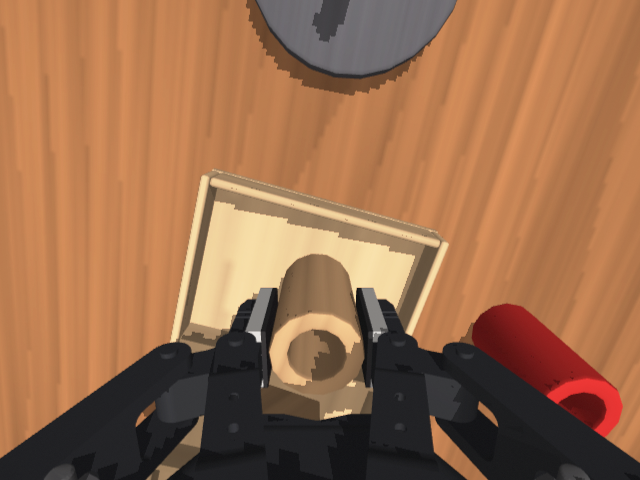

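The tube is held between the pads, its rim centred at (316,353) and upright.

```bash
python3 - <<'E'
from h import *
s=dict(np.load('w3.npz')); p=at(s,316,352.5,.064); print(p, np.array([.5616,-.0532])-p[:2])
E
```

```text
[ 0.57116344 -0.19103413  0.064     ] [-0.00956344  0.13783413]
```

Request:
play_rows --plan '[[[2, 0, 0, 1.5, 0, 0, 0], [2, 0, 0, 2.5, 0, 0, 0], [2, 0, 0, 3, 0, 0, 0], [2, -0.2, 2, 1, 0, 0, 0], [2, -0.2, 2.3, 0, 0, 0, 0], [2, -0.2, 2.3, 0, 0, 0, 0], [2, -0.1, 2.3, 0, 0, 0, 0], [2, -0.1, 2.1, 0, 0, 0, 0], [2, 0, 1.5, 0, 0, 0, 0], [2, 0, 0, 0, 0, 0, 0]]]'

```text
time: 5.52
tcp_pos: [0.5632, -0.0624, 0.1343]
ee_rot: [[-0.185, 0.983, -0.0], [0.983, 0.185, 0.001], [0.001, -0.0, -1.0]]
force: [0.1, 0.0, -1.4]
finger_gap: 0.0332
gripper_force: 30.0
```

```bash
python3 - <<'E'
from h import *
s=snap('wrist','w4'); np.savez('w4.npz',mtx=s['mtx'],pose=s['pose']); print(ctrl.get_state()['tcp_pos'],proj(s,[.5616,-.0532,.012]),proj(s,[.5616,-.0532,.057]))
E
```

```text
[ 0.56342128 -0.06369565  0.13427354] [317.52839093 224.6977221 ] [317.75647064 245.44702576]
```

View pics/w4.png

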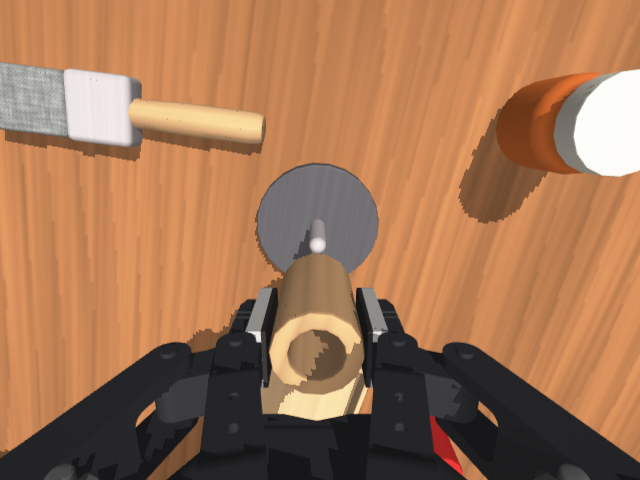

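The pin tip shows at (318,245), as predicted, and the tube's rim at (316,353). It needs about +1.1 cm in y and −0.1 cm in x.

Request:
play_rows --plan '[[[2, -0.1, 0.6, 0, 0, 0, 0], [2, 0, 0.5, 0, 0, 0, 0], [2, 0, 0, -0.5, 0, 0, 0], [2, 0, 0, -1, 0, 0, 0], [2, 0, 0, -1, 0, 0, 0], [2, 0, 0, -1, 0, 0, 0], [2, 0, 0, -1, 0, 0, 0], [2, 0, 0, -1, 0, 0, 0], [2, 0, 0, -1, 0, 0, 0], [2, 0, 0, 0, 0, 0, 0]]]'

```text
time: 6.4
tcp_pos: [0.5611, -0.0537, 0.0668]
ee_rot: [[-0.183, 0.983, -0.003], [0.983, 0.183, 0.0], [0.001, -0.003, -1.0]]
force: [-0.9, 2.1, -0.5]
finger_gap: 0.0334
gripper_force: 30.0
```

Request:
play_rows --plan '[[[2, 0, 0, -0.2, 0, 0, 0], [2, 0, 0, -0.2, 0, 0, 0], [2, 0, 0, -0.1, 0, 0, 0], [2, 0, 0, 0, 0, 0, 0], [2, 0, 0, 0, 0, 0, 0], [3.5, 0, 0, 0, 0, 0, 0], [4.5, 0, 0, 0, 0, 0, 0], [5.5, 0, 0, 0, 0, 0, 0], [6, 0, 0, 0, 0, 0, 0], [6, 0, 0, 0, 0, 0, 0]]]'

```text
time: 7.23
tcp_pos: [0.5626, -0.0538, 0.0644]
ee_rot: [[-0.183, 0.983, 0.0], [0.983, 0.183, -0.0], [-0.0, 0.0, -1.0]]
force: [0.6, 0.3, 0.3]
finger_gap: 0.0597
gripper_force: 0.0
```

Request:
play_rows --plan '[[[6, 0, 0, 1, 0, 0, 0], [6, 0, 0, 2, 0, 0, 0], [6, 0, 0, 3, 0, 0, 0], [6, 0, 0, 3, 0, 0, 0], [6, 0, 0, 3, 0, 0, 0], [6, 0, 0, 1, 0, 0, 0], [6, -0.5, 3, 0, 0, 0, 0], [6, -0.5, 3, 0, 0, 0, 0], [6, 0, 0, 0, 0, 0, 0], [6, 0, 0, 0, 0, 0, 0]]]'

```text
time: 8.07
tcp_pos: [0.5521, 0.0073, 0.1945]
ee_rot: [[-0.185, 0.983, -0.0], [0.983, 0.185, -0.0], [-0.0, -0.0, -1.0]]
force: [0.5, 0.4, 0.2]
finger_gap: 0.0601
gripper_force: 0.0
```

```bash
python3 - <<'E'
from h import *
s=snap('wrist','w5'); print(ctrl.get_state()['tcp_pos'])
for z in(.072,.076): print(z,proj(s,[.5616,-.0532,z]))
a=s['color']; t=snap('scene','s5')['color'][240:340,230:350]
t=cv2.resize(t,None,fx=4,fy=4,interpolation=cv2.INTER_CUBIC)[:400]
b=cv2.resize(a,(400,300)); o=np.zeros((400,800+80,3),np.uint8); o[:300,:400]=b;o[:,400:880]=t
cv2.imwrite('pics/c5.png',o[:,:800])
E
```

```text
[0.55241801 0.00642522 0.19439628]
0.072 [314.77373375 316.37537369]
0.076 [314.75114561 319.12317554]
```

View pics/c5.png

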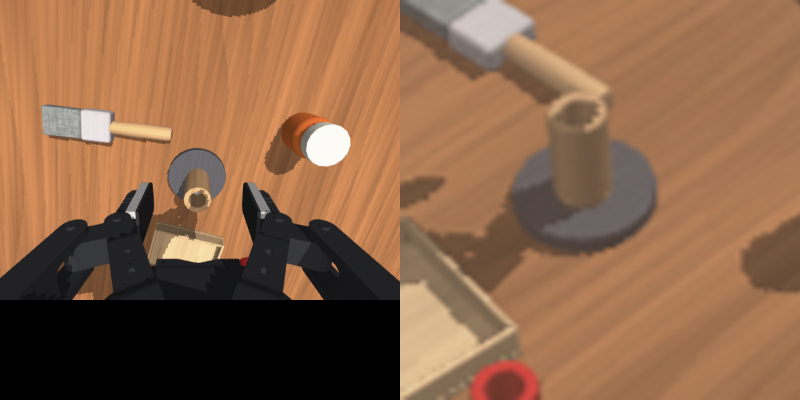

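The tube stands fully down on the stand, both in the wrist view (rim near (198,199) of the crop, as predicted) and in the scene view. I go to the handle next.

Request:
play_rows --plan '[[[6, -0.4, 3, 0, 0, 0, 0], [6, -0.4, 4, 0, 0, 0, 0.4], [6, -0.4, 4, 0, 0, 0, 0.4], [6, -0.5, 4, 0, 0, 0, 0.5], [6, -0.5, 4, 0, 0, 0, 0], [6, -0.5, 4, 0, 0, 0, 0], [6, -0.5, 3, 0, 0, 0, 0], [6, -0.4, 2.4, 0, 0, 0, 0], [6, 0, 0, 0, 0, 0, 0], [6, 0, 0, 0, 0, 0, 0]]]'

```text
time: 9.0
tcp_pos: [0.5167, 0.2904, 0.1939]
ee_rot: [[-0.206, 0.978, -0.0], [0.978, 0.206, -0.001], [-0.0, -0.0, -1.0]]
force: [0.5, 0.0, -0.8]
finger_gap: 0.0603
gripper_force: 0.0
```

```bash
python3 - <<'E'
from h import *
s=snap('wrist','w6'); np.savez('w6.npz',mtx=s['mtx'],pose=s['pose']); st=ctrl.get_state(); print(st['tcp_pos'],st['joints'])
E
```

```text
[0.51675055 0.28943255 0.19391646] [ 5.08289108e-01  3.69019264e-01  1.76206160e+00 -5.63976603e-04
  1.01134599e+00  3.01689128e-01]
```

View pics/w6.png

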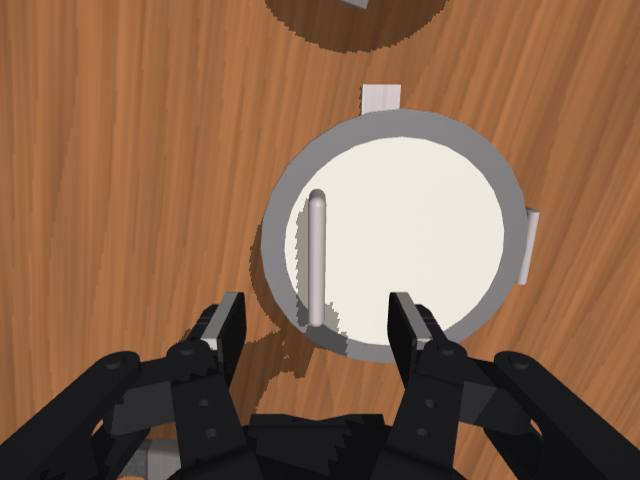

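The bar runs from (317,190) to (317,326), parallel to the pads.

```bash
python3 - <<'E'
from h import *
s=dict(np.load('w6.npz')); A=at(s,317.3,191,.114);B=at(s,316.8,326,.114);print(A,B,(A+B)/2,np.degrees(np.arctan2(*(A-B)[[1,0]])))
h=(at(s,532,210,.08)+at(s,524,284,.08))/2;print(h, h-(A+B)/2)
E
```

```text
[0.50830597 0.32935345 0.114     ] [0.52527789 0.24737174 0.114     ] [0.51679193 0.28836259 0.114     ] 101.69619584787614
[0.65634556 0.31477056 0.08      ] [ 0.13955363  0.02640797 -0.034     ]
```

Request:
play_rows --plan '[[[6, 0, -0.1, -1, 0, 0, 0], [6, 0, 0, -2, 0, 0, 0], [6, 0, 0, -2, 0, 0, 0], [6, 0, 0, -1.4, 0, 0, 0], [6, 0, 0, -1, 0, 0, 0], [3, 0, 0, 0, 0, 0, 0], [1.5, 0, 0, 0, 0, 0, 0], [0.5, 0, 0, 0, 0, 0, 0], [0.5, 0, 0, 0, 0, 0, 0], [0.5, 0, 0, 0, 0, 0, 0]]]' --force 80

```text
time: 9.88
tcp_pos: [0.5169, 0.2892, 0.1214]
ee_rot: [[-0.205, 0.979, 0.001], [0.979, 0.205, 0.0], [0.0, 0.001, -1.0]]
force: [-1.3, -1.6, 3.0]
finger_gap: 0.0073
gripper_force: 78.0
```

Request:
play_rows --plan '[[[0.5, 0, 0, 0.04, 0, 0.2, 0], [0.5, 0.02, 0, 0.04, 0, 0.2, 0], [0.5, 0, 0, 0.04, 0, 0.2, 0], [0.5, 0.02, 0, 0.04, 0, 0.2, 0], [0.5, 0, 0.01, 0.04, 0, 0.2, 0], [0.5, 0.02, 0, 0.04, 0, 0.2, 0], [0.5, 0.02, 0, 0.04, 0, 0.2, 0], [0.5, 0.02, 0, 0.04, 0, 0.2, 0], [0.5, 0.02, 0, 0.04, -0.2, 0.2, 0], [0.5, 0.02, 0.01, 0.04, -0.2, 0.2, 0]]]'

```text
time: 10.72
tcp_pos: [0.5176, 0.2893, 0.1235]
ee_rot: [[-0.205, 0.978, -0.036], [0.979, 0.205, -0.008], [0.0, -0.037, -0.999]]
force: [2.9, 1.0, -14.3]
finger_gap: 0.0072
gripper_force: 77.9
```

Request:
play_rows --plan '[[[0.5, 0.02, 0, 0.05, 0, 0.3, 0], [0.5, 0.02, 0, 0.05, 0, 0.3, 0], [0.5, 0.02, 0, 0.05, 0, 0.3, 0], [0.5, 0.02, 0, 0.05, 0, 0.3, 0], [0.5, 0.02, 0.01, 0.05, 0, 0.3, 0], [0.5, 0.02, 0, 0.05, 0, 0.3, 0], [0.5, 0.02, 0, 0.05, 0, 0.3, 0], [0.5, 0.02, 0, 0.05, -0.2, 0.3, 0], [0.5, 0.02, 0, 0.05, -0.2, 0.3, 0], [0.5, 0.02, 0.01, 0.05, -0.2, 0.3, 0]]]'

```text
time: 11.55
tcp_pos: [0.5198, 0.2897, 0.1296]
ee_rot: [[-0.205, 0.975, -0.088], [0.979, 0.204, -0.018], [0.001, -0.09, -0.996]]
force: [-3.4, 1.3, -3.3]
finger_gap: 0.0075
gripper_force: 79.1
```

Request:
play_rows --plan '[[[0.5, 0.02, 0, 0.1, 0, 0.3, 0], [0.5, 0.03, 0, 0.13, 0, 0.4, 0], [0.5, 0.04, 0.01, 0.13, -0.1, 0.4, 0], [0.5, 0.04, 0, 0.13, -0.1, 0.4, 0], [0.5, 0.04, 0.01, 0.13, -0.1, 0.4, 0], [0.5, 0.04, 0.01, 0.13, -0.1, 0.4, 0], [0.5, 0.04, 0.01, 0.13, -0.1, 0.3, 0], [0.5, 0.04, 0.01, 0.1, 0, 0.3, 0], [0.5, 0.02, 0.01, 0.07, 0, 0.2, 0], [0.5, 0, 0, 0, 0, 0, 0]]]'

```text
time: 12.38
tcp_pos: [0.5236, 0.2905, 0.14]
ee_rot: [[-0.205, 0.969, -0.14], [0.979, 0.203, -0.026], [0.004, -0.143, -0.99]]
force: [1.2, 5.2, -7.1]
finger_gap: 0.0073
gripper_force: 78.7
```

Request:
play_rows --plan '[[[0.5, 0, 0, 0, 0, 0, 0], [0.5, 0, 0, 0, 0, 0, 0], [0.5, 0, 0, 0, 0, 0, 0], [0.5, 0, 0, 0, 0, 0, 0], [0.5, 0, 0, 0, 0, 0, 0], [0.5, 0, 0, 0, 0, 0, 0], [0.5, 0, 0, 0, 0, 0, 0], [0.5, 0, 0, 0, 0, 0, 0], [0.5, 0, 0, 0, 0, 0, 0], [0.5, 0, 0, 0, 0, 0, 0]]]'

```text
time: 13.22
tcp_pos: [0.5236, 0.2904, 0.14]
ee_rot: [[-0.205, 0.969, -0.14], [0.979, 0.203, -0.025], [0.004, -0.142, -0.99]]
force: [1.0, 4.8, -6.3]
finger_gap: 0.0075
gripper_force: 78.7
```

```bash
python3 - <<'E'
from h import *
s=snap('scene','s7')['color'][150:260,330:450]; w=snap('wrist','w7')['color']
o=np.zeros((440,800,3),np.uint8); o[:,:480]=cv2.resize(s,(480,440),interpolation=cv2.INTER_CUBIC); o[:240,480:]=cv2.resize(w,(320,240)); cv2.imwrite('pics/c7.png',o)
st=ctrl.get_state();print(st['tcp_pos'],st['force'],st['dq'])
E
```

```text
[0.52361795 0.29049183 0.14004476] [ 0.20342672  4.41406456 -6.98934992] [ 0.00093948 -0.00116473 -0.00025094 -0.00159252 -0.00039617  0.00027465]
```

View pics/c7.png

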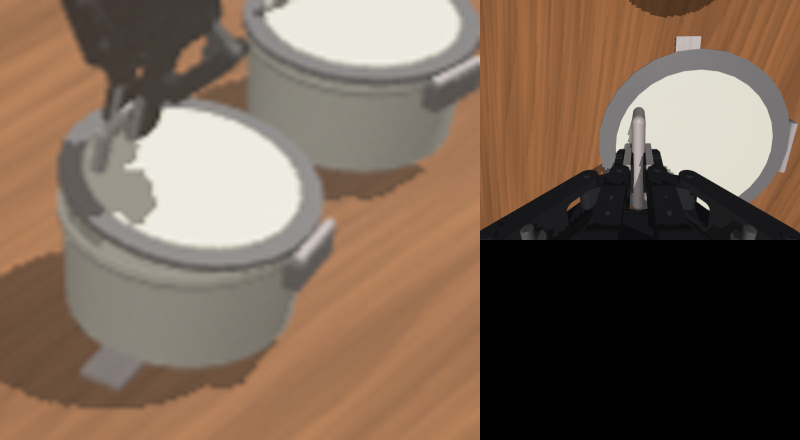

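The lid stands open with the bar held between the pads. The handle has risen 18.6 mm, which is about 0.136 rad or a 24 mm gap, and it is steady.

```bash
python3 -c "
from plant import ctrl
print(ctrl.close_job())"
```

```text
the job is handed in; nothing more can be done
None
```

The tube stands fully down on the stand and is released, and the arm is holding the lid steady by its handle at a gap of about 24 mm (worked out from the handle's rise); the job is handed in.

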